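# Turn the sorting tray of the battery box and lock it

## Task

The drop-in tray of the battery collection box was put back the wrong way round, so its round hole is over the flat packs and its hasp is on the side away from the staple. Lift the tray clear of the box, turn it half round and lower it gently until it sits fully home again, then swing its hasp down over the staple and drop the retaining pin, parked in the wooden block, fully down through the staple's loop. Leave everything else on the table where it is.

Things in the scene. Friction and masses are not known exactly. Their poses are not given: they have to be found in the camera images.
- housing: Battery collection box: fixed open-topped box of grey sheet steel, 158 (its x) x 208 (its y) x 120 mm tall. Origin: centre of its underside, on the table. Its +x face carries the staple and points away from the robot, within 0.4 rad of straight ahead. Inside 150 x 200 mm with a ledge 80 mm above the table for the tray; below it round cells in the +y half, flat packs in the -y half.
- staple (a point): In the staple's eye, 24 mm out from the box's +x face, 89 mm above the table; axes as the box's. The staple is a level loop of 6 mm bar standing out 43 mm; its eye is 18 mm wide (y) and reaches to 37 mm out, of which the closed hasp takes the first 10 mm. Let the pin's axis come down here or up to 4 mm farther out, fingers closing along y to stay clear of the hinge.
- tray: Drop-in sorting tray, loose, aluminium, 0.3 to 0.6 kg, 145 (x) x 195 (y) x 42 mm tall, 2.5 mm of play all round in the box, foot edges tapered in 4 mm over the lowest 10 mm. Origin: centre of its underside. Hasp on its +x side, round opening in its +y half, long slot in its -y half. It starts seated half a turn wrong, its x opposite to the box's; seated rightly its axes are parallel to the box's.
- tray_grip (a point): Centre of the tray's black grip, an upright block 34 (tray x) x 22 (tray y) x 40 mm tall on the dividing wall in its middle. 62 mm above the tray's underside, 20 mm above its rim, 142 mm above the table when seated, over the box's centre. Axes as the tray's. The folded-back hasp's tip is 40 mm off the block on the +x side, 42 mm above this point.
- round_opening (a point): Centre of the round opening (56 mm) in the tray's floor, 50 mm to the tray's +y side of the grip and 58 mm below the grip's centre.
- hasp_hinge (a point): Centre of the hasp's hinge knuckle (8 mm thick, 40 mm long along y) on the tray's edge: 87 mm to +x of the grip's centre and 19 mm below it, so 8 mm outside the box's face and 123 mm above the table when seated. Axes as the tray's.
- hasp (a joint): Angle of the hasp: 0 hangs straight down (closed, along the box's face), 1.57 level outward, 3.14 upright, 3.6 folded back over the tray, 26 degrees past upright, against its stop, where it starts and stays by its own weight. The hinge is loose: pushed outward past upright the hasp falls by itself to hang near 0, over the staple if the tray is seated the right way round.
- hasp_end (a point): Middle of the hasp's free end, 63 mm from the hinge. The hasp is a steel leaf 58 mm wide (along y), 68 mm long, 3 mm thick, 0.05 kg, with a slot 42 mm wide from 22 to 58 mm from the hinge.
- block: Drilled wooden bench block, fixed, 55 (x) x 130 (y) x 60 mm tall; the pin is parked upright in a 12 mm hole 42 mm to its -y side, an awl with a wooden handle (26 mm thick, top 116 mm above the table) stands 42 mm to its +y side. Origin: centre of its underside. It is to the left or right of the box, in place of the tub of caps.
- pin_grip (a point): Retaining pin, loose, 0.06 kg; this point is on its axis, amid its grip, 80 mm above its tip. From the tip up: pointed steel shank 9 mm thick, 50 mm long; collar 28 mm wide, 5 mm thick; black grip 16 mm thick from 55 to 100 mm. z points up from the tip. Parked, its tip is 10 mm above the table; dropped home the collar rests on the staple, the tip 53 mm below the bar.
- pin_tip (a point): The tip of the pin, 80 mm below pin_grip along its axis.
- pin: The pin's own frame: origin at its tip, z up along it.
- captub: Fixed open tub of bottle caps, 100 x 130 x 65 mm tall; bystander. Origin: centre of its underside.
- jar_mid (a point): glass jar with a steel lid, upright, 68 mm across, 85 mm tall; the middle of it. Bystander, not part of the job.
- can_mid (a point): bare aluminium drinks can, upright, 66 mm across, 115 mm tall; the middle of it. Bystander, not part of the job.
- bottle_mid (a point): clear plastic bottle with a paper band, upright, 64 mm across, 200 mm tall; the middle of it. Bystander, not part of the job.
- cell_mid (a point): large round battery cell, upright, 33 mm across, 61 mm tall; the middle of it. Bystander, not part of the job.
- pack_mid (a point): flat dark phone battery lying down, 58 x 42 x 7 mm; the middle of it. Bystander, not part of the job.
- eggbox_mid (a point): grey pulp egg carton, 100 x 150 x 48 mm; the middle of it. Bystander, not part of the job.
- driver_mid (a point): screwdriver lying down, 190 mm long; the middle of it. Bystander, not part of the job.
Mind the look-alikes: they are no part of the job. Leave any orange, purple or red look-alike of the pin alone.

How it is judged:
By the outcome, as a careful person would: the job done as asked, in the order asked, and still so for the second after the job is handed in, with the robot touching nothing.
It also fails if it takes over 70 s, if anything falls off the work surface, if the arm or the gripper's body presses on something with over 40 N, if the wrist force passes 120 N, or if a joint passes its speed limit or range.

## Robot

A 6-joint arm with a two-finger parallel gripper is mounted at the origin on the work surface. World frame = base frame: x ahead of the robot, y to its left, z up, the work surface at z = 0. Lengths are in m, angles in rad, forces in N, time in s.
With the tool pointing down it reaches from about 0.35 to 0.925 m from the base axis. Payload 6.4 kg.
Tool frame: the origin (TCP) lies between the finger pads; the fingertips stand r.tip_extent ahead of it and the grasp point (between the pads) lies 2 mm behind it (r.tip_extent is the distance from the TCP to the fingertips, in m); z points along the fingers, y is the line along which they close (so a half turn about z gives the same grasp; the last joint's range is limited). The gripper opens to 94 mm and grips with 3 to 60 N. Pads are 16 mm wide; open, the fingers measure 119 mm over their backs; the gripper's body (75 mm by 177 mm) begins 78 mm behind the grasp point.
Start: joints at [1.148, 0.245, 1.558, -0, 1.339, -0.174], TCP at [0.16, 0.63, 0.222] pointing down, gripper open.
Joint ranges: [-3.13, 3.13], [-1.02, 2.26], [0.13, 2.54], [-0.95, 4.09], [0.21, 2.88], [-2.74, 2.74]. Speed limits (rad/s): [2.57, 2.57, 3.14, 3.14, 3.14, 3.14].

## Interface

Orientations are given as a unit quaternion [x, y, z, w].
In Python, from cell import r gives the robot as it stands.
- The arm moves only by the tool drive_tool, never from a script. Its argument "plan" is a list of rows, each a list of 4 numbers: the shift along the world's x, y, z in cm, then the turn about the world's z in rad. A call has 1 to 5 rows; each row shifts and turns the commanded pose from where the row before left it; what a row does not reach is not made up. A row lasts 1/12 s, in which the tool goes at most 41.7 mm and 7.16 degrees, less where a joint would pass 70% of its speed; a pose out of reach is approached as far as the arm can. A call is refused whole if a number of a shift passes 4.17 or a number of a turn 0.125, either way. A call with a gripper value outside its range is refused whole. "claw" is the closure, from 0 (fully open) to 1 (shut), set as the call begins (left out, the last holds). The fingers move at their own pace and stop on an object; "grip_force" is the grip in N (left out, the last holds). Time passes only in rows, so rows that do not move let the fingers close. It gives the time, the measured TCP pose, the force, the opening and the grip force at its end, in the units of the state.
- r.read_state(): the state, without advancing time (a new reading comes with each control period).
- r.get_image(name): name is "side" or "top"; returns (picture, depth): 400x640x3 uint8, red, green, blue; 400x640 float32, m along the optical axis (not along the pixel's ray), 0 where there is no reading.
- r.calibration(name): a dict with "K" (3x3 intrinsics, pixels), "extrinsics" (4x4, takes a point from world to camera coordinates). Camera axes: x right, y down, z forward; pixel columns grow to the right and rows downward; lengths in m; the calibration is good to about 2 mm. A picture is of the moment at which its call begins. calibration takes no time and is no camera call.
- r.job_done(): hands the job in; it is judged then, once.
Trained networks look in the newest picture that a camera, given by its name, has taken for a name from the list of things; names that differ only in an ending like _2 or _b are one class to them, and where a whole thing is asked for, a point or a joint stands for the part that bears it (a point fixed in the world has none). Each returns a list of dicts, best first, with "confidence" (0 to 1); they miss things now and then, are a little off and sometimes report something else, mostly with a low value. They report only what shows in the picture. A call takes as long as a camera call. They do not tell look-alikes from the thing itself.
- r.spot_in(camera, label): "at" ([x, y, z] in m, in world coordinates, good to about 4 mm: the middle of the surface that is visible of it).
- r.silhouettes(camera, label): "pixels" (400x640 bool, what is visible of it).
- r.pinpoint(camera, label): "at" ([x, y, z] in m, in world coordinates, good to about 4 mm: a listed point, or the origin of a listed thing).
The state is a dict: "t": time; "qpos": joint angles; "dq": joint speeds; "tau": joint torques, N m; "position": TCP position; "orientation": TCP orientation; "wrist_force": force on the tool from outside, world axes, zero at the start; "moment": the same for the moment, N m; "width": finger opening in m; "gripper_force": force on a finger pad.
Only numpy, scipy, OpenCV 4.12 (cv2) and the standard library are available. Lean on these libraries where they do the work, as an engineer would, in place of code of your own. Each camera call takes 0.05 s, during which the arm holds its last target. There are 200 camera calls.

## Working session

There is one attempt and no reset: what is moved stays moved. The work goes in short steps, Python scripts to look and compute and a tool call to move; the robot and the scene stay as the last step left them, time stands still between calls to the robot, and variables do not carry over. Pictures are saved under pics/ and viewed, at most 10 in all, crops included, and the job is handed in when it is done.

Besides the shell and the picture viewer there is one more tool, called after "Call:" as a command line: name --pt "numbers of a row" for each row, then --argument value for the rest. drive_tool: Moves the arm, as the interface text tells. Its arguments: {"type":"object","properties":{"plan":{"type":"array"},"claw":{"type":"number"},"grip_force":{"type":"number"}},"required":["plan"]}

```bash
ls; mkdir -p pics
python3 - <<'E'
from cell import r
import cv2,numpy as np
ims=[]
for c in("side","top"):
    im,d=r.get_image(c); cv2.imwrite(f"pics/{c}0.png",im[:,:,::-1])
    for n in("housing","staple","tray_grip","hasp_hinge","hasp_end","round_opening","pin_grip","pin_tip","block"):
        print(c,n,[(np.round(x["at"],3).tolist(),round(x["confidence"],2)) for x in r.pinpoint(c,n)[:3]])
s=r.read_state();print(s,r.tip_extent)
E
```

```text
pics
side housing [([0.52, -0.002, 0.003], 0.92)]
side staple [([0.619, 0.025, 0.088], 0.93)]
side tray_grip [([0.524, -0.001, 0.147], 0.73), ([0.509, -0.362, 0.09], 0.65)]
side hasp_hinge [([0.436, -0.028, 0.122], 0.71), ([0.505, -0.362, 0.011], 0.45)]
side hasp_end [([0.466, -0.019, 0.174], 0.79)]
side round_opening [([0.533, -0.054, 0.082], 0.84)]
side pin_grip [([0.53, -0.436, 0.079], 0.64), ([0.506, -0.366, 0.092], 0.52), ([0.42, -0.361, 0.077], 0.49)]
side pin_tip [([0.421, -0.362, 0.001], 0.69), ([0.448, -0.426, 0.001], 0.6), ([0.535, -0.435, -0.001], 0.55)]
side block [([0.51, -0.317, 0.001], 0.91), ([0.616, 0.025, 0.083], 0.66)]
top housing [([0.521, -0.005, 0.0], 0.78), ([0.505, -0.364, 0.089], 0.28)]
top staple [([0.62, 0.028, 0.082], 0.95)]
top tray_grip [([0.52, -0.002, 0.14], 0.76)]
top hasp_hinge [([0.444, -0.029, 0.124], 0.75)]
top hasp_end [([0.46, -0.019, 0.184], 0.47), ([0.806, -0.015, 0.024], 0.41), ([0.535, -0.051, 0.083], 0.27)]
top round_opening [([0.536, -0.052, 0.083], 0.92), ([0.511, -0.326, 0.001], 0.64)]
top pin_grip [([0.532, -0.436, 0.08], 0.64), ([0.422
[... 221 characters left out ...]
0.001], 0.58)]
{'t': 1.0, 'qpos': array([ 1.14789747e+00,  2.45075610e-01,  1.55778011e+00, -1.98691665e-05,
        1.33872072e+00, -1.74080137e-01]), 'dq': array([-0.00176083,  0.00106211,  0.00083434,  0.00126917, -0.00063045,
        0.00059857]), 'tau': array([-1.31760025e-03, -4.15841818e+01, -3.14875603e+01,  6.83788327e-02,
        2.89638899e-02, -2.81857541e-05]), 'position': array([0.16006137, 0.62999954, 0.22248157]), 'orientation': array([1.24086415e-01, 9.92271415e-01, 4.90241633e-06, 1.16239437e-05]), 'wrist_force': array([ 0.08553548, -0.19744548, -0.36067497]), 'moment': array([ 0.03502031, -0.02897121, -0.05908788]), 'gripper_force': 0.0, 'width': 0.09385796211117862} 0.017
```

View pics/side0.png

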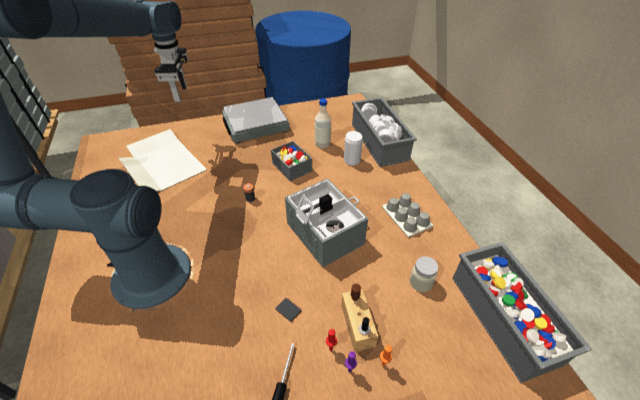

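View pics/top0.png

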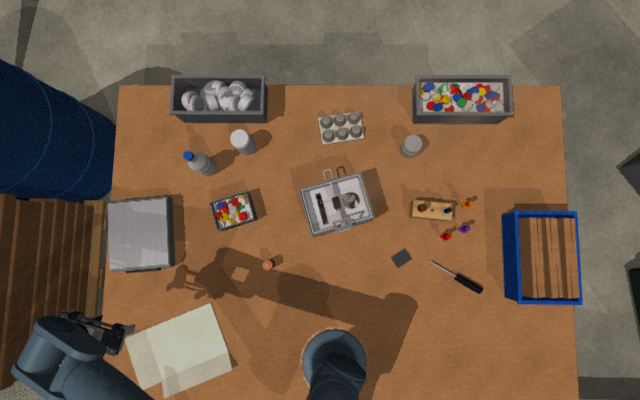

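The side view shows the grey box at (327,220), with the folded hasp toward the robot and the staple at the far right (355,200). The block is at (358,320) with the black pin at (365,325), the awl at (355,293), and red, purple and orange decoys beside it. The top view agrees. Next I'll refine the box's pose and the pin position.

```bash
cat > h.py <<'E'
from cell import r
import numpy as np,cv2
def cloud(c):
    im,d=r.get_image(c);k=r.calibration(c);K=k["K"];E=np.linalg.inv(k["extrinsics"])
    v,u=np.mgrid[:400,:640]
    p=np.stack([(u-K[0,2])/K[0,0]*d,(v-K[1,2])/K[1,1]*d,d,np.ones_like(d)],-1)@E.T
    return im,d,p[...,:3]
def pp(c,n,k=3): return [(np.round(x["at"],4).tolist(),round(x["confidence"],2)) for x in r.pinpoint(c,n)[:k]]
def st():
    s=r.read_state();q=s["orientation"];phi=2*np.arctan2(q[1],q[0])-np.pi/2
    print("t",round(s["t"],2),"p",s["position"].round(4),"phi",round((phi+np.pi)%(2*np.pi)-np.pi,4),"q",s["qpos"].round(2),"w",round(s["width"],4),"F",s["wrist_force"].round(1),"M",s["moment"].round(2),"g",round(s["gripper_force"],1))
E
python3 - <<'E'
from h import *
for c in("top","side"):
    im,d,p=cloud(c)
    m=(d>0)&(abs(p[...,2]-.119)<.006)&(np.hypot(p[...,0]-.521,p[...,1]+.003)<.14)
    q=p[m][:,:2].astype(np.float32);print(c,m.sum(),cv2.minAreaRect(q*1000))
    # trimmed fit over yaw
    best=[]
    for y in np.arange(.1,.45,.005):
        R=np.array([[np.cos(y),np.sin(y)],[-np.sin(y),np.cos(y)]]);a=q@R.T
        lo=np.percentile(a,2,0);hi=np.percentile(a,98,0);best.append((np.prod(hi-lo),y,hi-lo,((hi+lo)/2)@R))
    print(min(best,key=lambda t:t[0]))
    m=(d>0)&(p[...,2]>.075)&(p[...,2]<.13)&(np.hypot(p[...,0]-.506,p[...,1]+.365)<.025)
    print("pin",m.sum(),p[m].mean(0),p[m].max(0),im[m].mean(0))
    for n in("housing","staple","tray_grip"): print(pp(c,n,2))
st()
E
```

```text
top 523 ((517.4461669921875, -3.3237228393554688), (169.41082763671875, 207.9768524169922), 16.13087272644043)
(np.float64(0.0323608363214884), np.float64(0.27500000000000013), array([0.15680814, 0.20637217]), array([ 0.52286712, -0.00169269]))
pin 33 [ 0.50539172 -0.35930304  0.1025914 ] [ 0.5130248  -0.35418516  0.1145125 ] [37.36363636 33.09090909 30.87878788]
[([0.5205, -0.0043, 0.0011], 0.79)]
[([0.6196, 0.0275, 0.0845], 0.67), ([0.5186, -0.0021, 0.1403], 0.52)]
[([0.5198, -0.0034, 0.1431], 0.89), ([0.5363, -0.0543, 0.0838], 0.56)]
side 865 ((515.923583984375, -2.6616439819335938), (170.2618408203125, 211.60943603515625), 16.229129791259766)
(np.float64(0.032688033271408456), np.float64(0.28000000000000014), array([0.15791388, 0.20699911]), array([ 0.52070237, -0.00244448]))
pin 79 [ 0.50194673 -0.3648864   0.10123352] [ 0.51031714 -0.3538961   0.11503141] [43.67088608 36.2278481  29.58227848]
[([0.508, -0.3647, 0.0914], 0.75), ([0.3461, -0.2283, 0.0031], 0.73)]
[([0.6175, 0.0261, 0.0866], 0.69)]
[([0.5237, -0.0019, 0.1423], 0.59)]
t 1.4 p [0.16   0.63   0.2224] phi 1.322 q [ 1.15  0.25  1.56 -0.    1.34 -0.17] w 0.094 F [ 0.8 -0.2  0. ] M [-0.03 -0.    0.03] g 0.0
```

Call:
drive_tool --pt "2 -3.5 0.3 0.03" --pt "2 -3.5 0.3 0.03" --pt "2 -3.5 0.3 0.03" --pt "2 -3.5 0.3 0.03" --pt "2 -3.5 0.3 0.03" --claw 0

```text
t: 1.82
position: [0.2605, 0.4534, 0.2376]
orientation: [0.048, 0.999, 0.0, 0.0]
wrist_force: [0.7, 0.5, 1.1]
width: 0.0938
gripper_force: 0.0
```

Call:
drive_tool --pt "2 -3.5 0.3 0.03" --pt "2 -3.5 0.3 0.03" --pt "2 -3.5 0.3 0.03" --pt "2 -3.5 0.3 0.03" --pt "2 -3.5 0.3 0.03"

```text
t: 2.23
position: [0.3606, 0.2783, 0.2529]
orientation: [-0.027, 1.0, 0.0, 0.0]
wrist_force: [1.0, 0.0, 0.2]
width: 0.0939
gripper_force: 0.0
```

Call:
drive_tool --pt "2 -3.5 0.3 0.03" --pt "2 -3.5 0.3 0.03" --pt "2 -3.5 0.3 0.03" --pt "2 -3.5 0.3 0.03" --pt "2 -3.5 0.3 0.03"

```text
t: 2.65
position: [0.4607, 0.103, 0.268]
orientation: [-0.101, 0.995, -0.0, 0.001]
wrist_force: [0.9, 0.2, -0.3]
width: 0.094
gripper_force: 0.0
```

Call:
drive_tool --pt "2 -3.5 0.3 0.03" --pt "2 -3.5 0.3 0.03" --pt "2 -3.5 0.3 0.02" --pt "0 0 0 0"

```text
t: 2.98
position: [0.5225, -0.0054, 0.2772]
orientation: [-0.137, 0.991, -0.001, 0.001]
wrist_force: [-0.3, 0.6, 0.5]
width: 0.0942
gripper_force: 0.0
```

Call:
drive_tool --pt "0 0 -3 0" --pt "0 0 -3 0" --pt "0.1 -0.1 -3 0" --pt "0 0 0 0" --pt "0 0 0 0"

```text
t: 3.4
position: [0.52, -0.0005, 0.1854]
orientation: [-0.14, 0.99, 0.001, -0.002]
wrist_force: [0.5, -0.3, -0.3]
width: 0.094
gripper_force: 0.0
```

Run:
```python
from h import *
st()
im,_,_=cloud("side"); cv2.imwrite("pics/s1.png",cv2.resize(im[130:290,230:430,::-1],None,fx=4,fy=4)[:600])
print(pp("side","tray_grip",2)); st()
```

```text
t 3.4 p [ 5.200e-01 -5.000e-04  1.854e-01] phi 1.8522 q [-0.22 -0.02  1.92  0.    1.25 -2.07] w 0.094 F [ 0.5 -0.3 -0.3] M [ 0.01 -0.01 -0.03] g 0.0
[([0.524, -0.0019, 0.1444], 0.78)]
t 3.5 p [ 0.5221 -0.0009  0.1886] phi 1.8524 q [-0.22 -0.02  1.91  0.    1.25 -2.07] w 0.0939 F [0.4 0.7 0.6] M [0.03 0.01 0.03] g 0.0
```

View pics/s1.png

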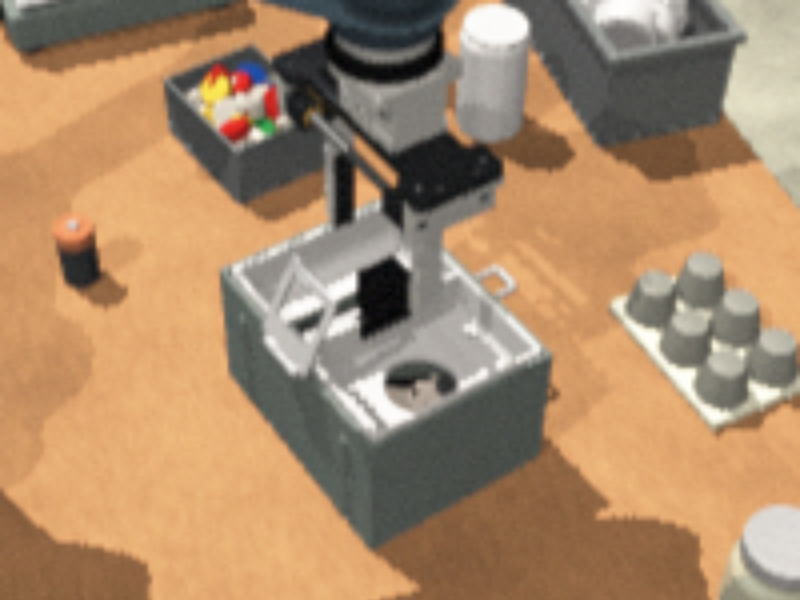

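The open fingers straddle the black block at crop pixel (385,300), with the hasp folded on the robot's side. I'll lower and grip.

Call:
drive_tool --pt "0 -0.1 -2 0" --pt "0 0 -1.5 0" --pt "0 0 -0.9 0" --pt "0 0 0 0" --pt "0 0 0 0"

```text
t: 3.92
position: [0.5218, -0.002, 0.1437]
orientation: [-0.14, 0.99, -0.0, 0.001]
wrist_force: [-0.4, 0.1, 1.0]
width: 0.094
gripper_force: 0.0
```

Call:
drive_tool --pt "0 0 0 0" --pt "0 0 0 0" --pt "0 0 0 0" --pt "0 0 0 0" --pt "0 0 0 0" --claw 1 --grip_force 45

```text
t: 4.33
position: [0.5212, -0.0021, 0.1428]
orientation: [-0.14, 0.99, -0.0, 0.0]
wrist_force: [-0.5, -0.8, 0.7]
width: 0.0643
gripper_force: 0.0
```

Call:
drive_tool --pt "0 0 0 0" --pt "0 0 0 0" --pt "0 0 0 0" --pt "0 0 0 0" --pt "0 0 0 0"

```text
t: 4.75
position: [0.521, -0.002, 0.1424]
orientation: [-0.14, 0.99, 0.0, -0.0]
wrist_force: [-0.6, -0.2, 0.4]
width: 0.0307
gripper_force: 0.0
```

Call:
drive_tool --pt "0 0 0 0" --pt "0 0 0 0" --pt "0 0 0 0" --pt "0 0 0 0" --pt "0 0 0 0"

```text
t: 5.17
position: [0.5211, -0.0021, 0.1424]
orientation: [-0.14, 0.99, -0.0, 0.0]
wrist_force: [-0.1, 0.3, -0.8]
width: 0.022
gripper_force: 45.0
```

Call:
drive_tool --pt "0 0 0.5 0" --pt "0 0 1 0" --pt "0 0 1 0" --pt "0 0 1 0" --pt "0 0 1 0"

```text
t: 5.58
position: [0.5211, -0.002, 0.1887]
orientation: [-0.14, 0.99, -0.0, 0.0]
wrist_force: [-0.4, -0.1, -4.2]
width: 0.0215
gripper_force: 45.0
```

Call:
drive_tool --pt "0 0 1 0" --pt "0 0 1 0" --pt "0 0 1 0" --pt "0 0 1 0" --pt "0 0 0 0"

```text
t: 6.0
position: [0.5224, -0.0023, 0.2304]
orientation: [-0.14, 0.99, -0.001, 0.002]
wrist_force: [0.7, -0.3, -4.7]
width: 0.0218
gripper_force: 45.0
```

Run:
```python
from h import *
st()
for c in("side","top"):
    cloud(c)
    for n in("tray_grip","hasp_hinge","round_opening"): print(c,n,pp(c,n,1))
st()
```

```text
t 6.0 p [ 0.5224 -0.0023  0.2304] phi 1.852 q [-0.22 -0.07  1.88 -0.    1.33 -2.07] w 0.0218 F [ 0.7 -0.3 -4.7] M [ 0.05 -0.13  0.01] g 45.0
side tray_grip [([0.523, -0.0013, 0.232], 0.84)]
side hasp_hinge [([0.4387, -0.0257, 0.2104], 0.8)]
side round_opening [([0.534, -0.0526, 0.174], 0.78)]
top tray_grip [([0.5204, -0.0011, 0.2231], 0.57)]
top hasp_hinge [([0.4419, -0.0265, 0.2069], 0.87)]
top round_opening [([0.5334, -0.054, 0.1648], 0.82)]
t 6.4 p [ 0.5207 -0.0019  0.2267] phi 1.852 q [-0.22 -0.06  1.88 -0.    1.33 -2.07] w 0.0218 F [ 0.6  0.8 -5. ] M [ 0.1  -0.06  0.02] g 45.0
```

Call:
drive_tool --pt "0 0 0 -0.04" --pt "0 0 0 -0.08" --pt "0 0 0 -0.1" --pt "0 0 0 -0.12" --pt "0 0 0 -0.12"

```text
t: 6.82
position: [0.5209, -0.002, 0.2271]
orientation: [0.092, 0.996, 0.0, -0.0]
wrist_force: [-0.0, -0.6, -5.9]
width: 0.0216
gripper_force: 45.0
```

Call:
drive_tool --pt "0 0 0 -0.12" --pt "0 0 0 -0.12" --pt "0 0 0 -0.12" --pt "0 0 0 -0.12" --pt "0 0 0 -0.12"

```text
t: 7.23
position: [0.5209, -0.002, 0.2271]
orientation: [0.382, 0.924, -0.0, -0.0]
wrist_force: [-0.1, -0.3, -4.3]
width: 0.0216
gripper_force: 45.0
```

Call:
drive_tool --pt "0 0 0 -0.12" --pt "0 0 0 -0.12" --pt "0 0 0 -0.12" --pt "0 0 0 -0.12" --pt "0 0 0 -0.12"

```text
t: 7.65
position: [0.5209, -0.002, 0.2271]
orientation: [0.638, 0.77, -0.0, -0.0]
wrist_force: [-0.6, -0.0, -5.9]
width: 0.0217
gripper_force: 45.0
```

Call:
drive_tool --pt "0 0 0 -0.12" --pt "0 0 0 -0.12" --pt "0 0 0 -0.12" --pt "0 0 0 -0.12" --pt "0 0 0 -0.12"

```text
t: 8.07
position: [0.5208, -0.002, 0.227]
orientation: [0.837, 0.547, -0.0, -0.0]
wrist_force: [0.4, 0.1, -5.0]
width: 0.0215
gripper_force: 45.0
```

Call:
drive_tool --pt "0 0 0 -0.12" --pt "0 0 0 -0.12" --pt "0 0 0 -0.12" --pt "0 0 0 -0.12" --pt "0 0 0 -0.12"

```text
t: 8.48
position: [0.5208, -0.002, 0.227]
orientation: [0.961, 0.275, -0.0, -0.0]
wrist_force: [0.8, 0.4, -4.2]
width: 0.0217
gripper_force: 45.0
```

Call:
drive_tool --pt "0 0 0 -0.12" --pt "0 0 0 -0.1" --pt "0 0 0 -0.06" --pt "0 0 0 0" --pt "0 0 0 0"

```text
t: 8.9
position: [0.5209, -0.002, 0.2272]
orientation: [0.99, 0.142, -0.0, -0.0]
wrist_force: [-0.4, -0.1, -4.5]
width: 0.0217
gripper_force: 45.0
```

Run:
```python
from h import *
st()
for c in("side","top"):
    im,d,p=cloud(c)
    if c=="side": cv2.imwrite("pics/s2.png",cv2.resize(im[130:290,230:430,::-1],None,fx=4,fy=4)[:600])
    for n in("tray_grip","hasp_hinge","round_opening","housing","staple"): print(c,n,pp(c,n,1))
st()
```

```text
t 8.9 p [ 0.5209 -0.002   0.2272] phi -1.2863 q [-0.22 -0.06  1.88 -0.    1.33  1.06] w 0.0217 F [-0.4 -0.1 -4.5] M [-0.05  0.17  0.  ] g 45.0
side tray_grip [([0.522, -0.0005, 0.2291], 0.86)]
side hasp_hinge [([0.6046, 0.0214, 0.2085], 0.79)]
side round_opening [([0.503, 0.0418, 0.1668], 0.62)]
side housing [([0.5186, -0.0046, -0.0004], 0.84)]
side staple [([0.6189, 0.0247, 0.0874], 0.61)]
top tray_grip [([0.5201, -0.0029, 0.2275], 0.63)]
top hasp_hinge []
top round_opening [([0.5092, 0.046, 0.1689], 0.9)]
top housing [([0.5071, -0.3252, -0.0016], 0.74)]
top staple []
t 9.5 p [ 0.521  -0.002   0.2275] phi -1.2879 q [-0.22 -0.06  1.88  0.    1.33  1.07] w 0.0217 F [ 0.1 -0.1 -5.3] M [-0.04  0.16 -0.01] g 45.0
```

View pics/s2.png

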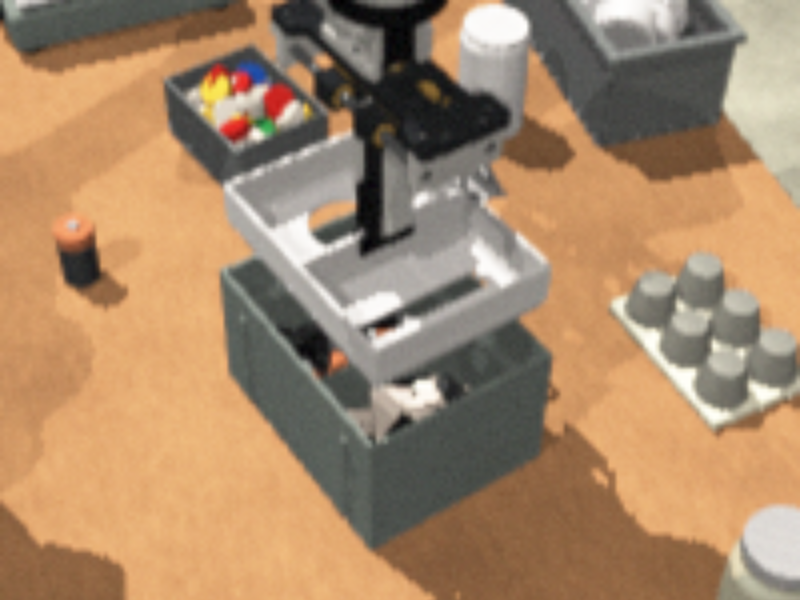

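The tray is turned half round above the box, with the round hole now toward the cells at crop (335,220) and the hasp at the far side (485,180). I'll lower it gently.

Call:
drive_tool --pt "0 0 -1 0" --pt "0 0 -1 0" --pt "0 0 -1 0" --pt "0 0 -0.7 0" --pt "0 0 -0.4 0"

```text
t: 9.92
position: [0.52, -0.0018, 0.1842]
orientation: [0.99, 0.141, -0.002, -0.001]
wrist_force: [0.3, -0.2, -5.2]
width: 0.022
gripper_force: 45.0
```

Call:
drive_tool --pt "0 0 -0.3 0" --pt "0 0 -0.3 0" --pt "0 0 -0.3 0" --pt "0 0 -0.3 0" --pt "0 0 0 0"

```text
t: 10.33
position: [0.5208, -0.002, 0.174]
orientation: [0.99, 0.141, -0.0, -0.0]
wrist_force: [-0.2, 0.0, -4.5]
width: 0.0219
gripper_force: 45.0
```

Run:
```python
from h import *
st()
```

```text
t 10.33 p [ 0.5208 -0.002   0.174 ] phi -1.288 q [-0.22 -0.01  1.93 -0.    1.22  1.07] w 0.0219 F [-0.2  0.  -4.5] M [0.01 0.17 0.01] g 45.0
```

Call:
drive_tool --pt "0 0 -0.25 0" --pt "0 0 -0.25 0" --pt "0 0 -0.25 0" --pt "0 0 -0.25 0" --pt "0 0 0 0"

```text
t: 10.75
position: [0.5206, -0.0019, 0.1637]
orientation: [0.99, 0.141, -0.001, -0.0]
wrist_force: [1.5, -0.0, -5.5]
width: 0.0218
gripper_force: 45.0
```

Call:
drive_tool --pt "0 0 -0.3 0" --pt "0 0 -0.3 0" --pt "0 0 -0.3 0" --pt "0 0 -0.3 0" --pt "0 0 0 0"

```text
t: 11.17
position: [0.5205, -0.0019, 0.1515]
orientation: [0.99, 0.141, -0.001, -0.0]
wrist_force: [-0.9, 0.3, -5.2]
width: 0.0221
gripper_force: 45.0
```

Call:
drive_tool --pt "0 0 -0.25 0" --pt "0 0 -0.2 0" --pt "0 0 -0.2 0" --pt "0 0 -0.15 0" --pt "0 0 0 0"

```text
t: 11.58
position: [0.5208, -0.002, 0.144]
orientation: [0.99, 0.141, -0.0, -0.0]
wrist_force: [0.6, 0.3, -5.1]
width: 0.0214
gripper_force: 45.0
```

Call:
drive_tool --pt "0 0 -0.1 0" --pt "0 0 0 0" --pt "0 0 0 0"

```text
t: 11.83
position: [0.5211, -0.002, 0.1435]
orientation: [0.99, 0.141, 0.0, 0.0]
wrist_force: [-0.2, 0.2, -5.0]
width: 0.0217
gripper_force: 45.0
```

Call:
drive_tool --pt "0 0 -0.1 0" --pt "0 0 0 0" --pt "0 0 0 0"

```text
t: 12.08
position: [0.5211, -0.002, 0.1425]
orientation: [0.99, 0.141, 0.0, 0.0]
wrist_force: [1.1, -0.9, -5.5]
width: 0.022
gripper_force: 45.0
```

Call:
drive_tool --pt "0 0 -0.1 0" --pt "0 0 0 0" --pt "0 0 0 0"

```text
t: 12.33
position: [0.5212, -0.002, 0.1424]
orientation: [0.99, 0.141, 0.0, 0.0]
wrist_force: [-5.4, 1.2, 5.1]
width: 0.0218
gripper_force: 45.0
```

Seated: the wrist force flipped as the ledge took the tray's weight. I'll release to about 38 mm, raise 3 cm, then push the hasp outward with the two fingers.

Call:
drive_tool --pt "0 0 0 0" --pt "0 0 0 0" --pt "0 0 0 0" --pt "0 0 0 0" --pt "0 0 0 0" --claw 0.6

```text
t: 12.75
position: [0.5212, -0.0021, 0.1415]
orientation: [0.99, 0.141, 0.0, 0.0]
wrist_force: [0.7, -0.3, -0.2]
width: 0.0379
gripper_force: 0.0
```

Call:
drive_tool --pt "0 0 0.5 0" --pt "0 0 1 0" --pt "0 0 1.5 0" --pt "0 0 0 0" --pt "0 0 0 0"

```text
t: 13.17
position: [0.522, -0.0022, 0.1729]
orientation: [0.99, 0.141, 0.001, 0.001]
wrist_force: [0.8, -0.4, -0.1]
width: 0.0374
gripper_force: 0.0
```

Run:
```python
from h import *
st()
for c in("side","top"):
    cloud(c)
    for n in("tray_grip","hasp_hinge","hasp_end","round_opening"): print(c,n,pp(c,n,1))
st()
```

```text
t 13.17 p [ 0.522  -0.0022  0.1729] phi -1.288 q [-0.22 -0.01  1.93  0.    1.22  1.07] w 0.0374 F [ 0.8 -0.4 -0.1] M [-0.03  0.16 -0.04] g 0.0
side tray_grip [([0.5247, 0.0005, 0.1425], 0.63)]
side hasp_hinge [([0.6015, 0.0252, 0.1228], 0.57)]
side hasp_end [([0.5793, 0.0163, 0.1753], 0.57)]
side round_opening [([0.5049, 0.0425, 0.0803], 0.96)]
top tray_grip [([0.52, 0.0011, 0.1406], 0.74)]
top hasp_hinge []
top hasp_end []
top round_opening [([0.5091, 0.0443, 0.0819], 0.71)]
t 13.67 p [ 0.5209 -0.002   0.1712] phi -1.288 q [-0.22 -0.    1.93  0.    1.22  1.07] w 0.0378 F [0.5 0.5 0.2] M [-0.06  0.18 -0.  ] g 0.0
```

Call:
drive_tool --pt "0.96 0.28 0.1 0" --pt "0.96 0.28 0 0" --pt "0.96 0.28 0 0" --pt "0.96 0.28 0 0" --pt "0.67 0.2 0 0"

```text
t: 14.08
position: [0.5676, 0.0116, 0.1724]
orientation: [0.99, 0.141, 0.0, 0.0]
wrist_force: [0.8, 0.7, -0.3]
width: 0.0377
gripper_force: 0.1
```

Call:
drive_tool --pt "0.67 0.2 0 0" --pt "0.67 0.2 0 0" --pt "0.67 0.2 0 0" --pt "0.67 0.2 0 0" --pt "0.67 0.2 0 0"

```text
t: 14.5
position: [0.6003, 0.0214, 0.1724]
orientation: [0.99, 0.141, -0.0, -0.0]
wrist_force: [0.2, 0.6, 0.2]
width: 0.0377
gripper_force: 0.0
```

Call:
drive_tool --pt "0.67 0.2 0 0" --pt "0.67 0.2 0 0" --pt "0.67 0.2 0 0" --pt "0 0 0 0" --pt "0 0 0 0"

```text
t: 14.92
position: [0.62, 0.0273, 0.1724]
orientation: [0.99, 0.141, -0.0, 0.0]
wrist_force: [-0.5, -0.3, 0.9]
width: 0.0378
gripper_force: 0.0
```

Run:
```python
from h import *
st()
im,_,_=cloud("side"); cv2.imwrite("pics/s3.png",cv2.resize(im[130:290,230:430,::-1],None,fx=4,fy=4)[:600])
for n in("hasp_hinge","hasp_end"): print(n,pp("side",n,1))
```

```text
t 14.92 p [0.62   0.0273 0.1724] phi -1.2877 q [-0.14  0.23  1.68 -0.    1.24  1.15] w 0.0378 F [-0.5 -0.3  0.9] M [-0.    0.12  0.03] g 0.0
hasp_hinge [([0.605, 0.0232, 0.1211], 0.73)]
hasp_end [([0.2891, -0.4077, 0.0126], 0.73)]
```

View pics/s3.png

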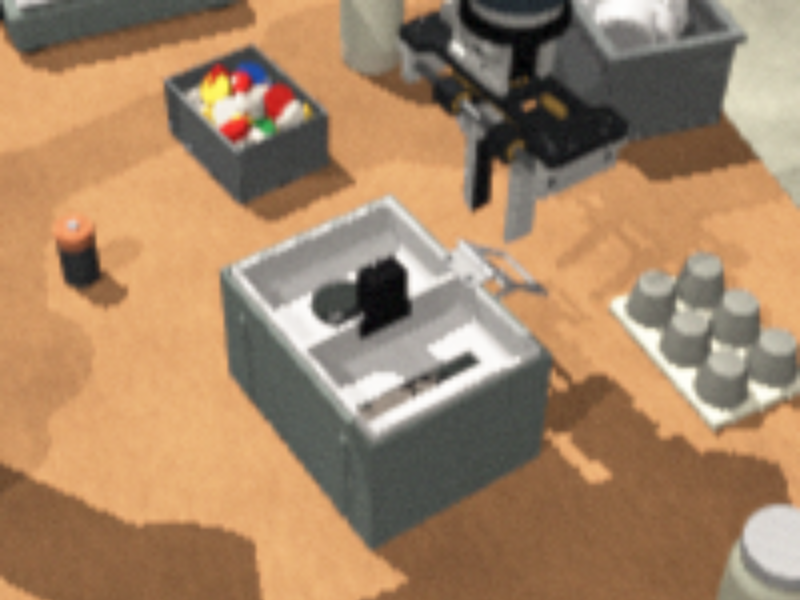

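The hasp is falling outward at crop (500,270) and the tray is seated with the hole over the cells. Next I'll go to the pin.

Call:
drive_tool --pt "0 0 2 0" --pt "0 0 3 0" --pt "-1 -3 2 0" --pt "-1 -3.5 0 0" --pt "-1 -3.5 0 0" --claw 0.45

```text
t: 15.48
position: [0.5901, -0.0736, 0.2448]
orientation: [0.99, 0.142, 0.002, 0.001]
wrist_force: [0.4, -0.9, 0.1]
width: 0.0516
gripper_force: 0.0
```

Call:
drive_tool --pt "-1 -3.5 0 0" --pt "-1 -3.5 0 0" --pt "-1 -3.5 0 0" --pt "-1 -3.5 0 0" --pt "-1 -3.5 0 0"

```text
t: 15.9
position: [0.5387, -0.2493, 0.2427]
orientation: [0.99, 0.141, 0.0, 0.0]
wrist_force: [0.0, 0.7, 0.5]
width: 0.052
gripper_force: 0.0
```

Call:
drive_tool --pt "-1 -3.5 0 0" --pt "-1 -3.5 -2 0" --pt "-1 -3.5 -3 0" --pt "-0.4 -1 -3 0" --pt "0 0 0 0"

```text
t: 16.32
position: [0.5027, -0.3586, 0.1594]
orientation: [0.99, 0.139, -0.003, -0.004]
wrist_force: [-0.9, 1.3, -1.2]
width: 0.0519
gripper_force: 0.0
```

Run:
```python
from h import *
st()
for c in("side","top"):
    im,d,p=cloud(c)
    if c=="side": cv2.imwrite("pics/s4.png",np.hstack([cv2.resize(im[150:250,280:380,::-1],(400,400)),cv2.resize(im[260:360,310:410,::-1],(400,400))]))
    for n in("pin_grip","block","hasp_hinge","hasp_end","staple"): print(c,n,pp(c,n,4))
st()
```

```text
t 16.32 p [ 0.5027 -0.3586  0.1594] phi -1.2921 q [-0.8   0.24  1.69 -0.    1.23  0.49] w 0.0519 F [-0.9  1.3 -1.2] M [ 0.01  0.18 -0.03] g 0.0
side pin_grip [([0.4477, -0.286, 0.0182], 0.8), ([0.452, -0.4077, 0.0202], 0.51), ([0.5078, -0.3656, 0.0924], 0.5), ([0.3801, -0.3882, 0.0229], 0.48)]
side block [([0.5081, -0.3181, 0.0006], 0.92)]
side hasp_hinge [([0.6047, 0.0247, 0.1205], 0.73)]
side hasp_end []
side staple []
top pin_grip [([0.5052, 0.0422, 0.0847], 0.67), ([0.3211, 0.2229, 0.0323], 0.52), ([0.4449, -0.2831, 0.0197], 0.47)]
top block [([0.5099, -0.3253, -0.0012], 0.72)]
top hasp_hinge [([0.6074, 0.0206, 0.1214], 0.73)]
top hasp_end [([0.6082, 0.0277, 0.0619], 0.44)]
top staple [([0.6225, 0.028, 0.0867], 0.88)]
t 16.92 p [ 0.5072 -0.3585  0.1665] phi -1.2874 q [-0.8   0.23  1.68  0.    1.23  0.49] w 0.0514 F [-0.3 -0.1 -0.4] M [-0.02  0.12 -0.01] g 0.0
```

View pics/s4.png

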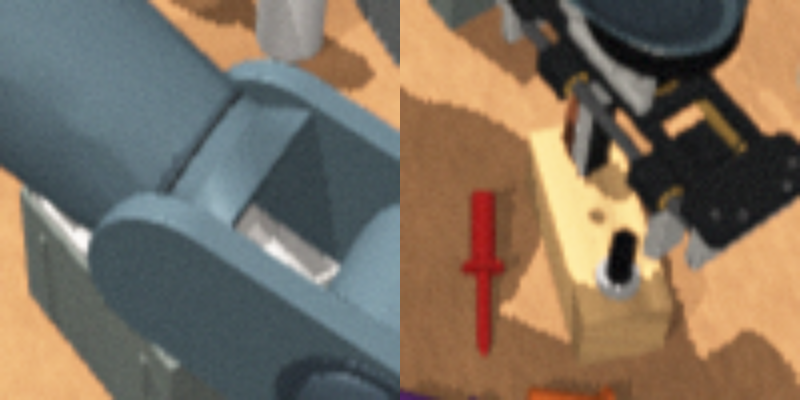

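The black pin stands in the block at right-crop pixel (622,260), just below the open fingers and clear of the red decoy. The hasp has dropped. I'll lower on the pin.

Call:
drive_tool --pt "0 -0.6 0 0" --pt "0 0 -2 0" --pt "0 0 -2.5 0" --pt "0 0 -2 0" --pt "0 0 -0.9 0"

```text
t: 17.33
position: [0.5055, -0.3638, 0.0888]
orientation: [0.99, 0.141, -0.001, -0.002]
wrist_force: [0.0, 0.0, 0.4]
width: 0.0518
gripper_force: 0.0
```

Call:
drive_tool --pt "0 0 0 0" --pt "0 0 0 0" --pt "0 0 0 0" --pt "0 0 0 0" --pt "0 0 0 0" --claw 1 --grip_force 15

```text
t: 17.75
position: [0.5076, -0.3653, 0.0934]
orientation: [0.99, 0.141, 0.001, 0.001]
wrist_force: [-0.6, 0.8, 1.0]
width: 0.0215
gripper_force: 0.4
```

Call:
drive_tool --pt "0 0 0 0" --pt "0 0 0 0" --pt "0 0 0 0" --pt "0 0 0 0"

```text
t: 18.08
position: [0.5071, -0.3641, 0.0928]
orientation: [0.99, 0.141, 0.0, -0.001]
wrist_force: [-2.0, 4.1, 5.8]
width: 0.0157
gripper_force: 15.0
```

Run:
```python
from h import *
st()
```

```text
t 18.08 p [ 0.5071 -0.3641  0.0928] phi -1.2879 q [-0.8   0.33  1.71  0.    1.11  0.48] w 0.0157 F [-2.   4.1  5.8] M [ 0.94  0.49 -0.04] g 15.0
```

Call:
drive_tool --pt "0 0 0.5 0" --pt "0 0 1 0" --pt "0 0 1.5 0" --pt "0 0 2 0" --pt "0 0 3 0" --grip_force 20

```text
t: 18.5
position: [0.5058, -0.3641, 0.171]
orientation: [0.99, 0.141, -0.001, -0.001]
wrist_force: [-0.1, 0.4, -1.0]
width: 0.0157
gripper_force: 20.0
```

Call:
drive_tool --pt "0 0 3 0" --pt "0 0 3 0" --pt "0 0 2 0" --pt "0 0 0 0" --pt "0 0 0 0"

```text
t: 18.92
position: [0.5073, -0.3655, 0.2535]
orientation: [0.99, 0.141, 0.001, 0.002]
wrist_force: [0.1, -0.2, -1.7]
width: 0.0156
gripper_force: 20.0
```

Run:
```python
from h import *
st()
for c in("side","top"):
    im,d,p=cloud(c)
    for n in("pin_grip","pin_tip"): print(c,n,pp(c,n,3))
    if c=="side": cv2.imwrite("pics/s5.png",cv2.resize(im[200:360,280:440,::-1],(600,600)))
    for n in("staple","hasp_end"): print(c,n,pp(c,n,2))
```

```text
t 18.92 p [ 0.5073 -0.3655  0.2535] phi -1.2881 q [-0.81  0.16  1.6  -0.    1.38  0.48] w 0.0156 F [ 0.1 -0.2 -1.7] M [-0.04  0.16 -0.  ] g 20.0
side pin_grip [([0.4435, -0.2808, 0.0201], 0.74), ([0.5067, -0.3649, 0.2527], 0.73), ([0.3786, -0.3889, 0.0217], 0.71)]
side pin_tip [([0.4237, -0.3576, 0.0029], 0.75), ([0.5032, -0.366, 0.1701], 0.65), ([0.53, -0.4349, 0.0062], 0.61)]
side staple []
side hasp_end [([0.5047, -0.3651, 0.1702], 0.59)]
top pin_grip [([0.4474, -0.2864, 0.0205], 0.51)]
top pin_tip [([0.4224, -0.3598, 0.0028], 0.63), ([0.2861, -0.4074, 0.0182], 0.56), ([0.5206, 0.0004, 0.1431], 0.26)]
top staple [([0.6185, 0.0287, 0.0867], 0.9)]
top hasp_end [([0.6095, 0.0261, 0.0634], 0.37)]
```

View pics/s5.png

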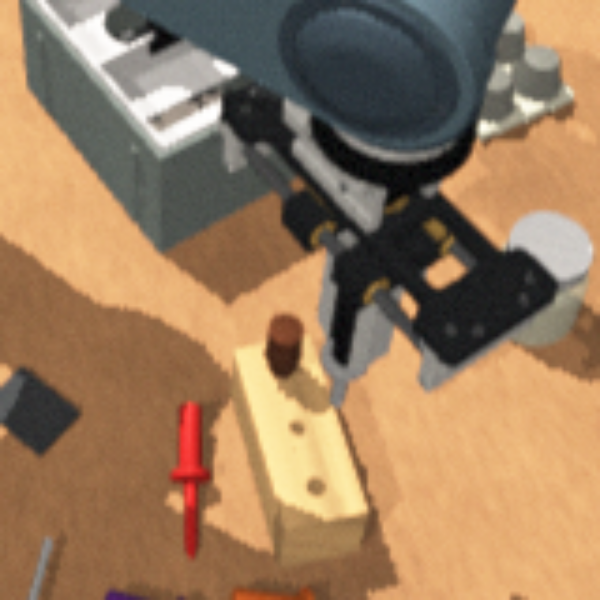

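The pin is held upright, tip at crop (335,400), and the block's hole is empty. Carrying it over the staple.

Call:
drive_tool --pt "0.5 2 0 0" --pt "1 3.5 0 0" --pt "1 3.5 0 0" --pt "1 3.5 0 0" --pt "1 3.5 0 0"

```text
t: 19.83
position: [0.5521, -0.2032, 0.2519]
orientation: [0.99, 0.141, 0.0, 0.0]
wrist_force: [0.5, -0.2, 0.1]
width: 0.0158
gripper_force: 20.0
```

Call:
drive_tool --pt "1 3.5 0 0" --pt "1 3.5 0 0" --pt "1 3.5 0 0" --pt "1 3.5 0 0" --pt "1 3.5 0 0"

```text
t: 20.25
position: [0.6022, -0.0279, 0.2521]
orientation: [0.99, 0.141, 0.0, 0.0]
wrist_force: [-0.0, -0.7, -1.0]
width: 0.0158
gripper_force: 20.0
```

Call:
drive_tool --pt "1 3.5 0 0" --pt "1 2.2 0 0" --pt "0 0 0 0" --pt "0 0 0 0" --pt "0 0 0 0"

```text
t: 20.67
position: [0.6217, 0.0267, 0.2518]
orientation: [0.99, 0.141, -0.0, 0.0]
wrist_force: [0.1, -0.3, -0.8]
width: 0.0156
gripper_force: 20.0
```

Run:
```python
from h import *
st()
for c in("side","top"):
    im,d,p=cloud(c)
    for n in("pin_grip","pin_tip","staple","hasp_hinge","hasp_end"): print(c,n,pp(c,n,2))
    if c=="side": cv2.imwrite("pics/s6.png",cv2.resize(im[140:260,290:410,::-1],(600,600),interpolation=cv2.INTER_CUBIC))
st()
```

```text
t 20.67 p [0.6217 0.0267 0.2518] phi -1.2882 q [-0.14  0.16  1.6  -0.    1.38  1.15] w 0.0156 F [ 0.1 -0.3 -0.8] M [-0.03  0.2   0.05] g 20.0
side pin_grip [([0.3795, -0.3883, 0.0205], 0.83), ([0.445, -0.2845, 0.0196], 0.76)]
side pin_tip [([0.4192, -0.3588, 0.0037], 0.58), ([0.5287, -0.4375, 0.0024], 0.54)]
side staple [([0.6188, 0.0264, 0.0874], 0.89), ([0.5241, -0.0069, 0.0837], 0.18)]
side hasp_hinge [([0.6004, 0.0236, 0.1215], 0.6)]
side hasp_end []
top pin_grip [([0.4451, -0.2867, 0.0161], 0.58), ([0.4569, -0.4091, 0.0182], 0.46)]
top pin_tip [([0.4455, -0.4217, 0.0014], 0.55), ([0.5279, -0.4377, 0.0], 0.51)]
top staple [([0.728, -0.2544, 0.0443], 0.59)]
top hasp_hinge [([0.6052, 0.0222, 0.1219], 0.88)]
top hasp_end [([0.6059, 0.0253, 0.122], 0.31)]
t 21.27 p [0.6219 0.0272 0.252 ] phi -1.2881 q [-0.14  0.16  1.6  -0.    1.38  1.15] w 0.0155 F [-1.1 -0.8 -1. ] M [-0.05  0.13  0.02] g 20.0
```

View pics/s6.png

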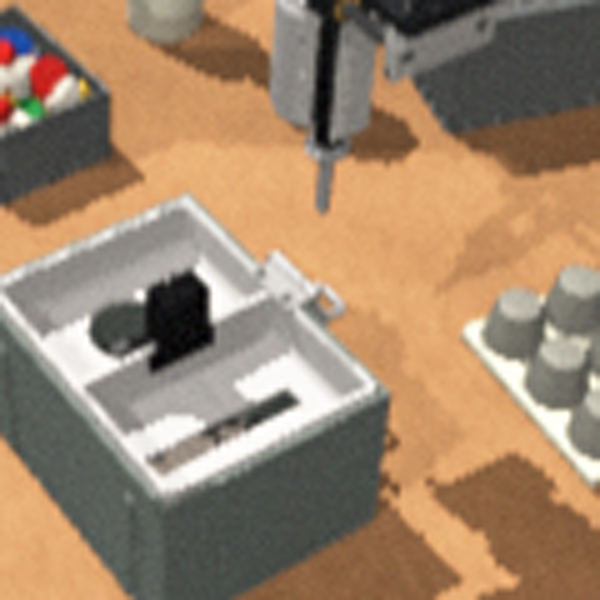

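The hasp hangs closed with the staple through it at crop (325,300), and the pin is above with its tip at (323,212). I'll check the shank position by depth.

Run:
```python
from h import *
im,d,p=cloud("side")
cam=-r.calibration("side")["extrinsics"][:3,:3].T@r.calibration("side")["extrinsics"][:3,3]
print("cam",cam.round(2))
y=.282;R=np.array([[np.cos(y),np.sin(y)],[-np.sin(y),np.cos(y)]]);o=np.array([.5213,-.002])
q=(p[...,:2]-o)@R.T
def band(z0,z1,x0,x1,n,yr=.04):
    m=(d>0)&(p[...,2]>z0)&(p[...,2]<z1)&(q[...,0]>x0)&(q[...,0]<x1)&(abs(q[...,1])<yr)
    a=q[m]*1000
    if len(a): print(n,len(a),a.mean(0).round(1),a.min(0).round(1),a.max(0).round(1))
for z in(.172,.180,.188,.196,.204): band(z-.004,z+.004,.08,.13,"shank %.3f"%z)
band(.082,.096,.095,.13,"staple")
print("tool",((r.read_state()["position"][:2]-o)@R.T*1000).round(1))
```

```text
cam [ 0.28 -0.71  0.91]
shank 0.180 4 [100.5  -1.5] [98.8 -3.8] [103.2   2. ]
shank 0.188 7 [100.2  -0.4] [98.3 -3.2] [103.1   2.2]
shank 0.196 6 [99.9 -0.6] [98.6 -3. ] [101.9   3.3]
shank 0.204 9 [101.3  -0.9] [98.3 -3.3] [106.6   3.8]
staple 17 [114.2  -3.9] [103.2 -13.6] [121.8  12.4]
tool [1.048e+02 1.000e-01]
```

Call:
drive_tool --pt "0.2 0 -1.5 0" --pt "0 0 -2 0" --pt "0 0 -2 0" --pt "0 0 -1 0" --pt "0 0 -0.5 0"

```text
t: 21.73
position: [0.6228, 0.0275, 0.1798]
orientation: [0.99, 0.141, -0.002, -0.0]
wrist_force: [-0.6, 0.1, -1.3]
width: 0.0156
gripper_force: 20.0
```

Call:
drive_tool --pt "0 0 -0.5 0" --pt "0 0 -0.5 0" --pt "0 0 -0.5 0" --pt "0 0 -0.5 0" --pt "0 0 0 0"

```text
t: 22.15
position: [0.6236, 0.0273, 0.1611]
orientation: [0.99, 0.141, -0.001, -0.0]
wrist_force: [-0.7, 0.2, -1.4]
width: 0.0153
gripper_force: 20.0
```

Run:
```python
from h import *
st()
im,d,p=cloud("side");cv2.imwrite("pics/s7.png",cv2.resize(im[160:240,310:390,::-1],(600,600),interpolation=cv2.INTER_CUBIC))
st()
```

```text
t 22.15 p [0.6236 0.0273 0.1611] phi -1.288 q [-0.14  0.25  1.67 -0.    1.22  1.15] w 0.0153 F [-0.7  0.2 -1.4] M [-0.01  0.18 -0.01] g 20.0
t 22.2 p [0.6237 0.0273 0.1616] phi -1.288 q [-0.14  0.25  1.67  0.    1.22  1.15] w 0.0151 F [ 0.6 -0.1 -1.2] M [-0.03  0.15 -0.01] g 20.0
```

View pics/s7.png

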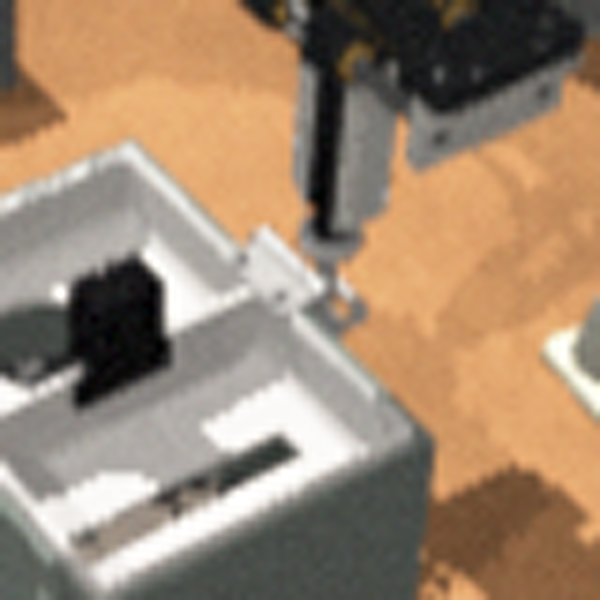

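The shank has entered the loop at crop (330,290) with no contact force. Continuing down.

Call:
drive_tool --pt "0 0 -0.5 0" --pt "0 0 -0.5 0" --pt "0 0 -0.5 0" --pt "0 0 -0.5 0" --pt "0 0 0 0"

```text
t: 22.62
position: [0.623, 0.0274, 0.1403]
orientation: [0.99, 0.141, -0.001, -0.0]
wrist_force: [-0.6, -0.0, -0.7]
width: 0.0157
gripper_force: 20.0
```

Call:
drive_tool --pt "0 0 -0.4 0" --pt "0 0 -0.4 0" --pt "0 0 -0.3 0" --pt "0 0 -0.2 0" --pt "0 0 0 0"

```text
t: 23.03
position: [0.6236, 0.0273, 0.1283]
orientation: [0.99, 0.141, -0.0, -0.0]
wrist_force: [-0.1, -0.3, -1.4]
width: 0.0157
gripper_force: 20.0
```

Call:
drive_tool --pt "0 0 -0.15 0" --pt "0 0 0 0" --pt "0 0 0 0"

```text
t: 23.28
position: [0.624, 0.0273, 0.1276]
orientation: [0.99, 0.141, 0.0, 0.0]
wrist_force: [0.3, 0.4, -1.0]
width: 0.0158
gripper_force: 20.0
```

Call:
drive_tool --pt "0 0 -0.15 0" --pt "0 0 0 0" --pt "0 0 0 0"

```text
t: 23.53
position: [0.6239, 0.0273, 0.1259]
orientation: [0.99, 0.141, -0.0, -0.0]
wrist_force: [-0.3, -0.2, -0.3]
width: 0.0154
gripper_force: 20.0
```

Call:
drive_tool --pt "0 0 -0.1 0" --pt "0 0 0 0" --pt "0 0 0 0"

```text
t: 23.78
position: [0.6239, 0.0273, 0.1249]
orientation: [0.99, 0.141, -0.0, -0.0]
wrist_force: [-0.2, -0.3, -0.4]
width: 0.0153
gripper_force: 20.0
```

Call:
drive_tool --pt "0 0 -0.1 0" --pt "0 0 0 0" --pt "0 0 0 0"

```text
t: 24.03
position: [0.6241, 0.0273, 0.1247]
orientation: [0.99, 0.141, 0.0, 0.0]
wrist_force: [-1.9, 1.2, 3.7]
width: 0.0155
gripper_force: 20.0
```

Call:
drive_tool --pt "0 0 0 0" --pt "0 0 0 0" --pt "0 0 0 0" --pt "0 0 0 0" --pt "0 0 0 0" --claw 0.5

```text
t: 24.45
position: [0.6238, 0.0273, 0.1237]
orientation: [0.99, 0.141, -0.0, -0.0]
wrist_force: [0.4, 0.0, -0.1]
width: 0.0449
gripper_force: 0.0
```

Call:
drive_tool --pt "0 0 0 0" --pt "0 0 1 0" --pt "0 0 2 0" --pt "0 0 3 0" --pt "0 0 4 0"

```text
t: 24.87
position: [0.6221, 0.0275, 0.2227]
orientation: [0.99, 0.141, -0.003, -0.001]
wrist_force: [0.3, 1.0, -1.0]
width: 0.047
gripper_force: 0.0
```

Call:
drive_tool --pt "0 0 3 0" --pt "2 2 2 0" --pt "2 3 0 0" --pt "2 3 0 0" --pt "0 0 0 0"

```text
t: 25.28
position: [0.6858, 0.1116, 0.2748]
orientation: [0.99, 0.143, 0.001, -0.001]
wrist_force: [-0.6, -0.5, -0.9]
width: 0.0473
gripper_force: 0.0
```

Run:
```python
from h import *
st()
for c in("side","top"):
    im,d,p=cloud(c)
    if c=="side": cv2.imwrite("pics/s8.png",cv2.resize(im[150:250,285:385,::-1],(600,600),interpolation=cv2.INTER_CUBIC))
    for n in("pin_grip","tray_grip"): print([x for x in pp(c,n,5) if x[0][1]>-.1])
    m=(d>0)&(np.hypot(p[...,0]-.6235,p[...,1]-.0275)<.012)&(p[...,2]<.2); print("top z",p[m][:,2].max())
    m=(d>0)&(np.hypot(p[...,0]-.5213,p[...,1]+.002)<.02)&(p[...,2]<.2); print("block z",np.percentile(p[m][:,2],95))
```

```text
t 25.28 p [0.6858 0.1116 0.2748] phi -1.284 q [-0.    0.31  1.38  0.    1.45  1.28] w 0.0473 F [-0.6 -0.5 -0.9] M [-0.02  0.11  0.01] g 0.0
[([0.6224, 0.0273, 0.1224], 0.58)]
[([0.5241, -0.0005, 0.1412], 0.58)]
top z 0.14749942583535458
block z 0.16507373141602655
[([0.5196, -0.0045, 0.0006], 0.64), ([0.6221, 0.0244, 0.1186], 0.41)]
[([0.5195, -0.0041, 0.1408], 0.56), ([0.7329, 0.3233, 0.0582], 0.29)]
top z 0.14651591466141656
block z 0.16607813498303808
```

View pics/s8.png

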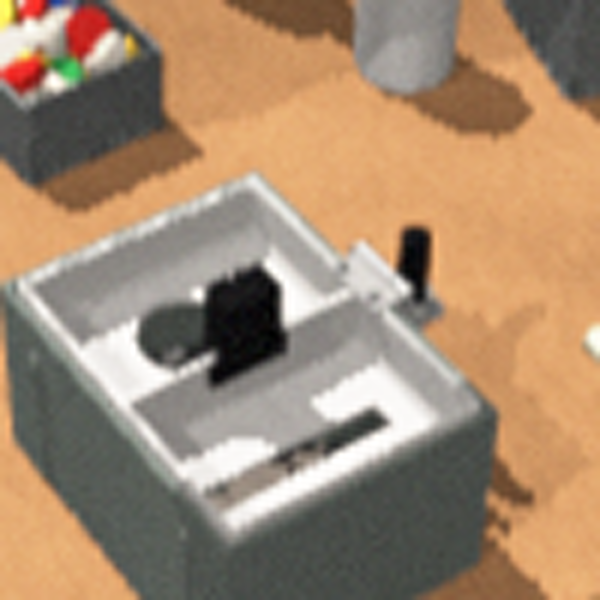

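The pin stands upright in the staple at crop (415,260), its collar on the bar and the hasp closed under it. The grip heights match the pin and tray being home, so I'm handing in.

```bash
python3 -c "
from cell import r
print(r.job_done())"
```

```text
the job is handed in; nothing more can be done
None
```

The tray is turned half round and seated home, the hasp is closed over the staple, and the pin is dropped fully through its loop; I handed the job in at about 25 s and no verdict came back.

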